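Set the lens carriage to the index and lock its cam lever

TASK

On the small optical bench, take the lens carriage by its upright fin and slide it along the rail, against its return spring, until its reading line stands level with the brass index clip. Holding it there with the fingers still either side of the fin, move along the fin and push the cam lever fully over, away from the robot, until it is closed. Do not close the lever before the carriage is at the index, leave the things behind the bench alone, and finish still firmly gripping the fin, with the carriage at the index and the lever closed: do not let go.

Things in the scene. Friction and masses are not known exactly. Their poses are not given: they have to be found in the camera images.
- rail: Small optical bench, fixed: dark base 180 x 350 x 6 mm with an aluminium rail. Origin on the desk under its middle; z up, x across the rail away from the robot (base x -95 to +85 mm), y along the rail to the left. Carriage starts at the left, its mid plane at y +105 mm, and slides to -y. At x +62 mm stand a lamp (y +135 to +175, 64 mm high) and a screen (y -158, 70 mm high); end blocks 26 mm high.
- carriage (a joint): Slide of the lens carriage along the rail, m: 0 at its home stop (left), grows to 0.19 as it moves to the rail's -y (right). A hidden spring pulls it back home with 3 to 6 N, so it runs home if released; friction 0.5 N.
- carriage_line (a point): Reading line of the carriage: black line at the robot-side edge of the carriage's aluminium plate (plate 170 x 50 mm, top 20 mm above the desk), in the mid plane of the fin. Carriage and rail axes are parallel: this point is at rail x = -80 mm, z = 20 mm.
- fin_top (a point): Middle of the top edge of the carriage's black upright fin, 58 mm above the desk. Fin 11 mm thick (along y), 95 mm long (rail x -70 to +25 mm), 38 mm high above the plate. Grasp from above with the fingers closing along y, fingertips about 36 mm above the desk, near its robot-side end, behind the lever (about 33 mm towards the robot from this point).
- lever (a joint): Cam lever on the carriage, rad: 0 open (leans 35 deg to the robot), 1.31 closed at its stop (leans 40 deg away). Stays where left; resists with 0.09 N m. Hinge along y at rail x 0, 24 mm above the desk. It is pushed to +x by fingers astride the fin; tips 36 mm up, their front edges end near rail x +5 mm. Even closed, the spring still pulls the carriage home.
- lever_bar (a point): Middle of the lever's metal cross bar, 10 mm thick, over the fin, 54 mm from the hinge; at the start about 68 mm above the desk and 20 to 31 mm on the robot's side of the hinge. The lever is a steel U: two legs 7 mm thick, 13 mm either side of the fin's mid plane, joined by this bar.
- index_tip (a point): Tip of the brass index clip (a 16 mm block, with a 2 mm thick pointer towards the carriage) on the scale at the robot-side edge of the bench, at rail x = -82 mm, top 16 mm above the desk. The carriage is at the index when the reading line and this point have the same y in the rail frame. Axes as the rail.
- microscope: Large white microscope, fixed, always in the same place: an obstacle left of the bench, on the left half of the desk. It fills x -110 to +185 mm, y -115 to +110 mm about its origin (on the desk, axes about the world's), up to 0.31 m high, with black eyepieces higher still (to about 0.45 m) that overhang towards the robot. Pass in front of it (nearer the robot), not across it.
- stain_bottle: Amber bottle with white cap, 43 mm wide, 92 mm high, loose, behind the bench; leave it. Origin at the centre of its underside.
- oil_bottle: Small amber bottle with black cap, 31 mm wide, 68 mm high, loose, behind the bench; leave it. Origin at the centre of its underside.
- petri_dish: Petri dish 63 mm wide, 14 mm high, loose, behind the bench; leave it. Origin at the centre of its underside.

How it is judged:
By the outcome, as a careful person would: the job done as asked, in the order asked, and still so for the second after the job is handed in, while the arm keeps its last pose, push and grip.
It also fails if it takes over 48 s, if anything falls off the work surface, if the arm or the gripper's body presses on something with over 40 N, if the wrist force passes 120 N, or if a joint passes its speed limit or range.

ROBOT

A 6-joint arm with a two-finger parallel gripper is mounted at the origin on a cart in front of the work surface, level with it; the furniture and walls round the work are solid. World frame = base frame: x ahead of the robot, y to its left, z up, the work surface at z = 0. Lengths are in mm, angles in degrees, forces in N, time in s.
With the tool pointing down it reaches from about 350 to 850 mm from the base axis. Payload 8.1 kg.
Tool frame: the origin (TCP) lies at the very end of the fingers, on their centre line; the grasp point (between the pads) lies 19 mm behind it; z points along the fingers, y is the direction in which the jaws open and shut (so a half turn about z gives the same grasp; the last joint's range is limited). The gripper opens to 85 mm and grips with 20 to 120 N. Pads are 22 mm wide; open, the fingers measure 114 mm over their backs; the gripper's body (76 mm by 85 mm) begins 54 mm behind the grasp point. The pads swing forward as they close: fully open they stand 13 mm farther back than shut.
Start: joints at [58.705, 7.471, 85.268, -0, 87.261, -4.893], TCP at [266.779, 537.433, 231.292] pointing down, gripper open.
Joint ranges: [-169.43, 169.43], [-51.17, 129.36], [1.28, 143.12], [-76.62, 256.62], [0, 156.53], [-152.29, 152.29]. Speed limits (degrees/s): [136.94, 136.94, 159.86, 180, 180, 180].

INTERFACE

Orientations are given as [roll, pitch, yaw] about the fixed x, y, z axes, in that order (R = Rz(yaw) Ry(pitch) Rx(roll)).
In Python, from bench import r, eyes gives the robot as it stands. The module is installed in compiled form; this text tells all that it offers.
- The arm moves only by the tool play_rows, never from a script. Its argument "deltas" is a list of rows, each a list of 3 entries, a list of its own where there are three numbers: the shift along the tool's x, y, z in m, then the turn, a rotation vector about the tool's x, y, z in rad, then the closure, from 0 (fully open) to 1 (shut). A call has 1 to 8 rows; each row shifts and turns the pose as measured when the row begins, along the tool's axes as they then stand; what a row does not reach is not made up. A row lasts 1/8 s, in which the tool goes at most 62.5 mm and 10.7 degrees, less where a joint would pass 70% of its speed; a pose out of reach is approached as far as the arm can. A call with a gripper value outside its range is refused whole. The fingers move at their own pace and stop on an object; "force" is the grip in N (left out, the last holds). Time passes only in rows, so rows that do not move let the fingers close. It gives the time, the measured TCP pose, the force and the opening at its end, in the units of the state.
- r.sense(): the state, without advancing time (a new reading comes with each control period).
- eyes.snapshot(name): name is "scene" or "top" or "wrist"; returns the picture (400x640x3 uint8, red, green, blue); there is no depth.
- eyes.get_calibration(name): a dict with "mtx" (3x3 intrinsics, pixels), "D" ([k1, k2, p1, p2, k3] as OpenCV has them; the pictures are not rectified), "R" (3x3) and "t" (3): a world point X has camera coordinates R X + t; the wrist camera has in their place "T_tool_cam" (4x4, takes a point from camera to tool coordinates, whose origin is the TCP and whose axes are the flange's). Camera axes: x right, y down, z forward; pixel columns grow to the right and rows downward; lengths in mm; the calibration is good to about 2 mm. A picture is of the moment at which its call begins: read the wrist's pose just before it. get_calibration takes no time and is no camera call.
- r.hand_in(): hands the job in, once; it reports no verdict.
The state is a dict: "time": time; "joint_pos": joint angles; "qd": joint speeds; "joint_efforts": joint torques, N m; "tool_pos": TCP position; "tcp_rot": TCP orientation; "ft_force": force on the tool from outside, world axes, zero at the start; "wrist_torque": the same for the moment, N m; "finger_gap": finger opening in mm.
Only numpy, scipy, OpenCV 4.12 (cv2) and the standard library are available. Lean on these libraries where they do the work, as an engineer would, in place of code of your own. Each camera call takes 0.05 s, during which the arm holds its last target. There are 200 camera calls.

## Working session

There is one attempt and no reset: what is moved stays moved. The work goes in short steps, Python scripts to look and compute and a tool call to move; the robot and the scene stay as the last step left them, time stands still between calls to the robot, and variables do not carry over. Pictures are saved under pics/ and viewed, about 8 in all and at most 12, crops included, and the job is handed in when it is done.

Besides the shell and the picture viewer there is one more tool, called after ">>>" by a JSON object that holds its "op" and its "data", one argument or row to a line. play_rows: Moves the arm, as the interface text tells. Its arguments: {"type":"object","properties":{"deltas":{"type":"array"},"force":{"type":"number"}},"required":["deltas"]}

```bash
mkdir -p pics
python3 - <<'E'
from bench import r,eyes
import cv2,numpy as np
s=r.sense();print({k:np.round(v,2) for k,v in s.items()})
for n in("scene","top"):
    im=eyes.snapshot(n);cv2.imwrite(f"pics/{n}0.png",im[:,:,::-1])
    c=eyes.get_calibration(n);print(n,{k:np.round(v,3).tolist() for k,v in c.items()})
print({k:np.round(v,3).tolist() for k,v in eyes.get_calibration("wrist").items()})
E
```

```text
{'time': np.float64(0.0), 'joint_pos': array([58.71,  7.51, 85.33, -0.  , 87.26, -4.89]), 'qd': array([-0.1 ,  0.01, -0.  , -0.06, -0.06,  0.04]), 'joint_efforts': array([ 0.000e+00, -5.694e+01, -5.005e+01, -0.000e+00,  2.000e-02,
       -0.000e+00]), 'tool_pos': array([266.48, 536.96, 230.26]), 'tcp_rot': array([-1.7989e+02, -1.0000e-02,  1.5360e+02]), 'ft_force': array([-0.44, -0.11, -0.4 ]), 'wrist_torque': array([-0.03, -0.01,  0.04]), 'finger_gap': np.float64(85.37)}
scene {'mtx': [[397.036, 0.0, 321.0], [0.0, 397.036, 196.925], [0.0, 0.0, 1.0]], 'D': [-0.03, 0.0, 0.0, 0.0, 0.0], 'R': [[-0.563, -0.826, 0.011], [-0.457, 0.301, -0.837], [0.688, -0.476, -0.547]], 't': [398.073, 307.453, 523.79]}
top {'mtx': [[409.686, 0.0, 322.165], [0.0, 409.686, 196.794], [0.0, 0.0, 1.0]], 'D': [-0.088, 0.0, 0.0, 0.0, 0.0], 'R': [[-0.002, -1.0, 0.009], [-0.998, 0.001, -0.065], [0.065, -0.009, -0.998]], 't': [98.261, 592.794, 1041.863]}
{'mtx': [[331.215, 0.0, 319.243], [0.0, 331.215, 197.657], [0.0, 0.0, 1.0]], 'D': [-0.004, 0.0, 0.0, 0.0, 0.0], 'T_tool_cam': [[-0.0, -0.954, -0.299, 76.068], [1.0, 0.0, -0.0, -0.702], [0.0, -0.299, 0.954, -143.399], [0.0, 0.0, 0.0, 1.0]]}
```

View pics/top0.png

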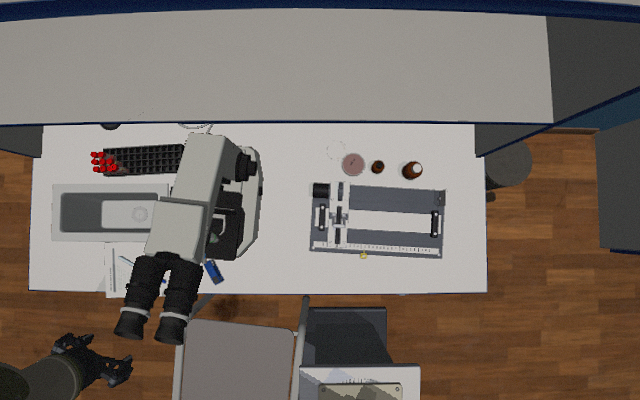

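View pics/scene0.png

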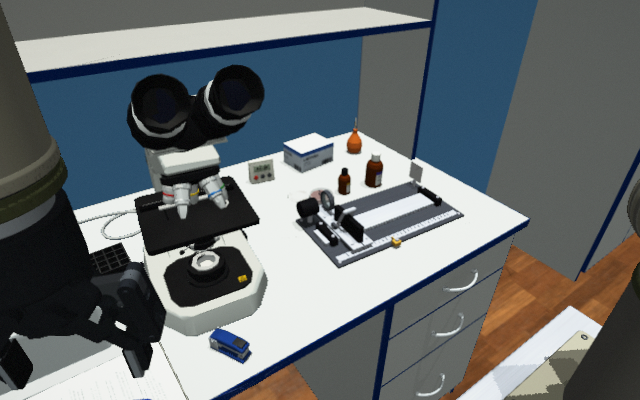

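The top view shows the bench at about u 309–445, v 182–258, with the carriage fin near (339,215) and the brass clip at (363,254). The scene view agrees with this.

```bash
cat > h.py <<'E'
import numpy as np,cv2
from bench import r,eyes
from scipy.spatial.transform import Rotation as Ro
def cam(n,s=None):
    c=eyes.get_calibration(n);K=np.array(c["mtx"]);D=np.array(c["D"])
    if n!="wrist": return K,D,np.array(c["R"]),np.array(c["t"]).ravel()
    T=np.array(c["T_tool_cam"]);Rt=Ro.from_euler("xyz",s["tcp_rot"],degrees=True).as_matrix()
    Rw=Rt@T[:3,:3];o=Rt@T[:3,3]+s["tool_pos"]
    return K,D,Rw.T,-Rw.T@o
def cast(c,uv,z):
    K,D,R,t=c;p=cv2.undistortPoints(np.array(uv,float).reshape(-1,1,2),K,D)[:,0]
    d=np.c_[p,np.ones(len(p))]@R;o=-R.T@t
    return o+d*((z-o[2])/d[:,2])[:,None]
def proj(c,X):
    K,D,R,t=c;return cv2.projectPoints(np.array(X,float).reshape(-1,1,3),cv2.Rodrigues(R)[0],t,K,D)[0][:,0]
E
python3 - <<'E'
from h import *
im=cv2.imread("pics/top0.png");c=cam("top")
hsv=cv2.cvtColor(im,cv2.COLOR_BGR2HSV)
sub=np.zeros(im.shape[:2],np.uint8);sub[178:265,300:455]=1
m=((hsv[...,2]<150)&(sub>0)).astype(np.uint8)
n,l,st,ce=cv2.connectedComponentsWithStats(m)
k=1+np.argmax(st[1:,4]);rc=cv2.minAreaRect(np.argwhere(l==k)[:,::-1].astype(np.float32));print(rc)
b=cv2.boxPoints(rc);X=cast(c,b,6);print(b,X.round(1),X.mean(0))
y=cv2.inRange(hsv,(18,110,90),(35,255,255))*sub;p=np.argwhere(y>0)[:,::-1];print(len(p),p.mean(0),cast(c,[p.mean(0)],14))
cv2.imwrite("pics/crop.png",cv2.resize(im[175:265,300:455],None,fx=5,fy=5,interpolation=cv2.INTER_CUBIC))
print(cast(c,[[190,190],[260,190],[200,330],[150,335]],0).round())
E
```

```text
((377.26300048828125, 220.619873046875), (133.4568328857422, 70.54302215576172), 3.1302449703216553)
[[308.70813 252.19499]
 [312.56018 181.75722]
 [445.81787 189.04475]
 [441.96582 259.48254]] [[ 449.4  132.5    6. ]
 [ 633.4  122.4    6. ]
 [ 614.  -230.9    6. ]
 [ 428.3 -217.2    6. ]] [531.28544514 -48.31148769   6.        ]
18 [363.16666667 254.55555556] [[443.40108706  -8.49251995  14.        ]]
[[613. 448.   0.]
 [612. 261.   0.]
 [245. 418.   0.]
 [229. 552.   0.]]
```

View pics/crop.png

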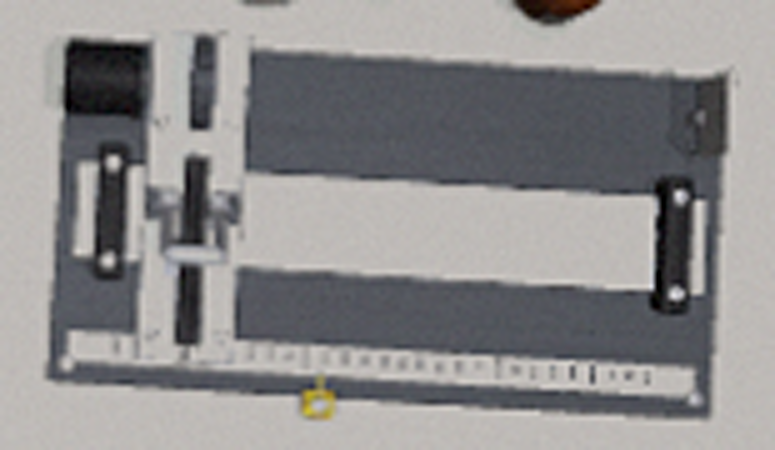

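The crop shows the fin at crop u≈190, the bar at crop (195,252), and the clip pointer at crop (320,380). The rail origin comes out near (534,-48) with a yaw of about -3.4°. I'll retract first, so that I pass in front of the microscope.

>>> {"op": "play_rows", "data": {
  "deltas": [
    [[0, -0.048, 0], [0, 0, 0], 0],
    [[0, -0.048, 0], [0, 0, 0], 0],
    [[0, -0.048, 0], [0, 0, 0], 0],
    [[0, -0.048, 0], [0, 0, 0], 0]
  ]
}}

```text
time: 0.6
tool_pos: [179.0, 360.8, 226.3]
tcp_rot: [-179.4, -0.1, 153.6]
ft_force: [-0.3, -0.8, 1.7]
finger_gap: 85.3
```

>>> {"op": "play_rows", "data": {
  "deltas": [
    [[-0.047, -0.025, 0], [0, 0, -0.134], 0],
    [[-0.044, -0.031, 0], [0, 0, -0.134], 0],
    [[-0.039, -0.036, 0], [0, 0, -0.134], 0],
    [[-0.034, -0.041, 0], [0, 0, 0], 0],
    [[-0.034, -0.041, 0], [0, 0, 0], 0],
    [[-0.034, -0.041, 0], [0, 0, 0], 0],
    [[-0.034, -0.041, 0], [0, 0, 0], 0]
  ]
}}

```text
time: 1.48
tool_pos: [399.8, 55.1, 226.2]
tcp_rot: [-179.6, -0.2, 177.2]
ft_force: [1.3, 0.0, -0.1]
finger_gap: 85.2
```

>>> {"op": "play_rows", "data": {
  "deltas": [
    [[-0.04, 0, 0.02], [0, 0, 0], 0],
    [[0, 0, 0.0], [0, 0, 0], 0],
    [[0, 0, 0], [0, 0, 0], 0]
  ]
}}

```text
time: 1.85
tool_pos: [441.1, 48.9, 204.1]
tcp_rot: [-179.6, -0.4, 176.8]
ft_force: [0.3, -0.3, -0.1]
finger_gap: 85.5
```

Run:
```python
from h import *
import json
s=r.sense();im=eyes.snapshot("wrist")[:,:,::-1];cv2.imwrite("pics/w1.png",im)
json.dump({k:np.array(s[k]).tolist() for k in("tool_pos","tcp_rot")},open("w1.json","w"))
print(s["tool_pos"],s["tcp_rot"])
c=cam("wrist",s)
O=np.array([533.7,-48,0]);A=Ro.from_euler("z",-3.4,degrees=True).as_matrix()
for p in([-80,105,20],[-70,105,58],[25,105,58],[-82,43,16],[-95,175,6],[-95,-175,6]):print(p,proj(c,O+A@np.array(p)).round())
```

```text
[441.07908115  48.85835484 204.14615746] [-179.55464705   -0.35938611  176.83287343]
[-80, 105, 20] [[335. 191.]]
[-70, 105, 58] [[336. 213.]]
[25, 105, 58] [[334. 301.]]
[-82, 43, 16] [[275. 188.]]
[-95, 175, 6] [[401. 174.]]
[-95, -175, 6] [[ 71. 173.]]
```

View pics/w1.png

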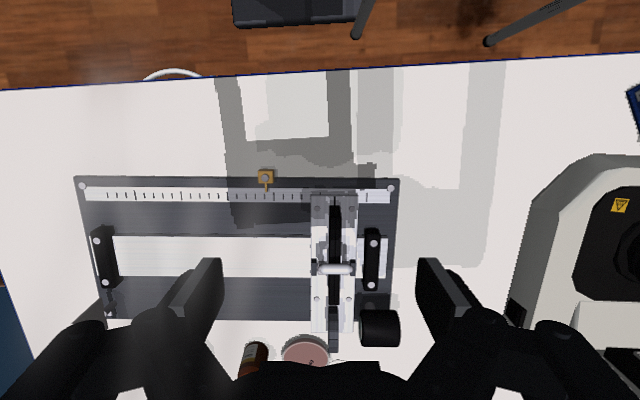

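The picture shows the fin at u≈334 (v 205–300), the bar at (335,268), the clip at (266,176) with its pointer tip at about (267,191), and the bench's near corners at (75,177) and (399,181).

Run:
```python
from h import *
import json
s=json.load(open("w1.json"));c=cam("wrist",s);im=cv2.imread("pics/w1.png");g=cv2.cvtColor(im,6)
X=cast(c,[[75.5,177],[399,181]],6);d=X[1]-X[0];print(X.round(1),np.linalg.norm(d),np.degrees(np.arctan2(-d[0],d[1])))
for v in(212,220,230,240,250,):
    row=g[v,300:375];k=np.where(row<45)[0]+300;print(v,k.min() if len(k) else 0,k.max() if len(k) else 0,np.median(k) if len(k) else 0)
for v in(215,245):
    print(g[v,315:360])
print(cast(c,[[334.5,212],[334.5,250]],58).round(1),cast(c,[[267,191]],16).round(1),cast(c,[[334,193]],20).round(1))
b=im[:,:,0].astype(int);print((im[165:198,255:280].astype(int)[:,:,2]-b[165:198,255:280])[::2,::2])
z=np.hstack([cv2.resize(im[165:235,250:350],None,fx=7,fy=7,interpolation=2)]);cv2.imwrite("pics/c1.png",z)
```

```text
[[ 433.5 -214.     6. ]
 [ 456.3  130.4    6. ]] 345.08756435710774 -3.7895392708086506
212 300 340 331.0
220 300 340 329.5
230 329 374 340.0
240 329 370 337.5
250 329 374 340.0
[107 106 102 104 108 108 111 114 110 114 143 143 149 130  31   4   5   2
   2   6   6   5   3   4   2  20  72 115 112 110 108 113 111 109 107 111
 111 110 110 105 106 131 168  50  63]
[210 124 129 132 116 116 120 118 119 113 115 129 145 119   0  19  22  24
  19  21  13  23  24  21  23  34  80 109  83  84  82 132 209 198 199 212
 211 209 212 223 217 188 203 198 199]
[[469.1  59.4  58. ]
 [507.8  57.8  58. ]] [[457.1  -9.   16. ]] [[461.8  60.6  20. ]]
[[  6   4   3   4   4   4   4   3   5   4   4   3   6]
 [  4   3   2   2   1   4   2   4   2   3   4   4   5]
 [  5   4  19  24  22  24  24  24  24  15   2   4   5]
 [  4  18  70  67  69  69  72  71  74  20   0   4   4]
 [  5  14  85  85  83  65  76  89  88  20   1   3   4]
 [  4  16  81  65  -4  -5   4  75  88  22   1   3   5]
 [  0  11  79  12  -3  -2  -6  59  81  20   1  -1   1]
 [ -1  11  81  24  -6  -2  -5  82  83  31  -2  -3  -2]
 [ -2   7  78  75  35  10  47  77  81  32  -2  -5  -1]
 [ -2  -2  30  37  35  83  38  38  39   1  -4  -3  -1]
 [ -2  -2  -2  -5  -7  89   9  -5  -4  -4  -4  -5  -3]
 [ -2  -2  -3  -1  -4  66  12  -2  -3  -3  -4  -2  -3]
 [ -5  -7  -5  -8 -10  68   1  -5  -7  -9  -7 -10  -8]
 [ -6  -7  -7  -4  -7  61   1  -8 -10  -7  -7  -9  -8]
 [ -4  -6  -6  -6  -7  -8  -8  -7  -8   0  -8  -8  -7]
 [ -2  -6  -6  -7  -4  -5  -7  -6  -6  -4  -8  -9  -8]
 [ -1  -6  -6  -5  -6  -6  -7  -7  -7  -5  -7  -8  -9]]
```

View pics/c1.png

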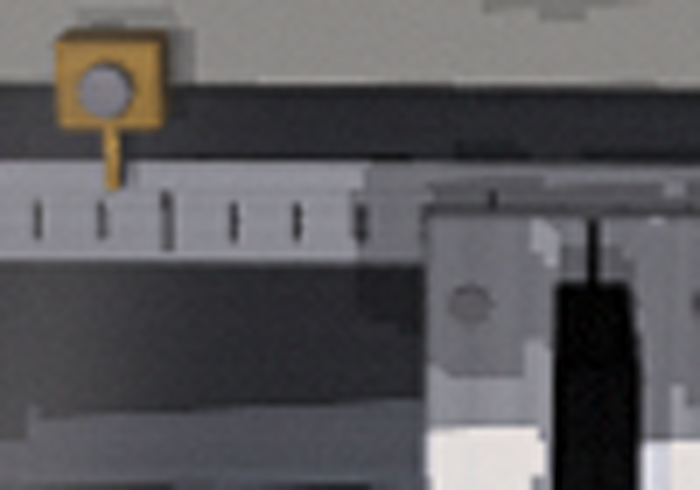

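The pointer tip is at (266.4,191.7), the reading line's edge at (334.6,195.7), and the fin's near end at (334.8,205.7).

Run:
```python
from h import *
import json
s=json.load(open("w1.json"));c=cam("wrist",s)
P=cast(c,[[266.4,191.7]],16)[0];L=cast(c,[[334.6,195.9]],20)[0];F=cast(c,[[334.8,205.7]],58)[0]
print(P,L,F)
for y in(-3.4,-3.8):
    A=Ro.from_euler("z",y,degrees=True).as_matrix()
    print(y,"travel",(A.T@(P-L))[:2],"fin from line",(A.T@(F-L))[:2],"grasp",F+A@[13.5,0,0])
    O1=L-A@[-80,105,20];print("O",O1)
c=cam("top");print(cast(c,[[363.9,250.5]],16),cast(c,[[300+188/5,175+345/5]],58))
```

```text
[457.84691309  -9.74920595  16.        ] [464.97852525  61.05737136  20.        ] [462.9193042  59.9364754  58.       ]
-3.4 travel [ -2.91977798 -71.10489561] fin from line [-1.98912019 -1.24104792] grasp [476.39554188  59.13583936  58.        ]
O [538.61054226 -48.50232046   0.        ]
-3.8 travel [ -2.42330504 -71.12354656] fin from line [-1.98040764 -1.25490424] grasp [476.38962402  59.04177775  58.        ]
O [537.84388317 -49.01369484   0.        ]
[[453.97952463 -10.23720536  16.        ]] [[473.05460933  59.64555137  58.        ]]
```

>>> {"op": "play_rows", "data": {
  "deltas": [
    [[-0.024, 0.006, 0.02], [0, 0, 0], 0],
    [[-0.024, 0.006, 0.03], [0, 0, 0], 0],
    [[0, 0, 0.03], [0, 0, 0], 0],
    [[0, 0, 0.03], [0, 0, 0], 0],
    [[0, 0, 0], [0, 0, 0], 0]
  ]
}}

```text
time: 2.52
tool_pos: [490.6, 61.5, 98.2]
tcp_rot: [-179.6, 0.3, 177.2]
ft_force: [-0.7, -0.1, 1.4]
finger_gap: 85.4
```

Run:
```python
from h import *
s=r.sense();im=eyes.snapshot("wrist")[:,:,::-1];c=cam("wrist",s);print(s["tool_pos"],s["tcp_rot"],s["ft_force"])
X=[[490,59,36],[465,61,20],[457.8,-9.7,16]];print(proj(c,X).round(1))
cv2.imwrite("pics/w2.png",im)
```

```text
[490.63460529  61.49501662  98.24908483] [-179.61238972    0.34037813  177.22983529] [-0.705539   -0.05454729  1.42389204]
[[317.5 213.6]
 [318.9 171. ]
 [216.6 164.2]]
```

View pics/w2.png

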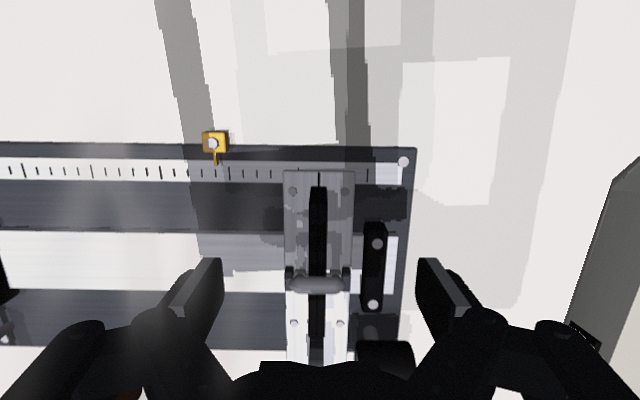

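The line edge at (319,172), the pointer tip at (216,164) and the fin centre at u≈317.5 all match the prediction. I'll descend and grip.

>>> {"op": "play_rows", "data": {
  "deltas": [
    [[0, -0.002, 0.03], [0, 0, 0.014], 0],
    [[0, 0, 0.03], [0, 0, 0], 0],
    [[0, 0, 0.002], [0, 0, 0], 0]
  ]
}}

```text
time: 2.95
tool_pos: [497.6, 60.3, 45.5]
tcp_rot: [-179.7, 1.2, 176.5]
ft_force: [-0.5, 0.2, 0.6]
finger_gap: 85.7
```

>>> {"op": "play_rows", "data": {
  "deltas": [
    [[0.006, -0.001, 0.007], [0, 0.02, 0], 0],
    [[0.001, 0, 0.002], [0, 0, 0], 0],
    [[0, 0, 0], [0, 0, 0], 0]
  ]
}}

```text
time: 3.32
tool_pos: [493.5, 59.9, 41.1]
tcp_rot: [-179.7, 0.4, 176.5]
ft_force: [0.4, 1.5, -0.1]
finger_gap: 85.1
```

>>> {"op": "play_rows", "data": {
  "deltas": [
    [[0.005, -0.001, 0.006], [0, 0.008, 0], 0],
    [[0.001, 0, 0.002], [0, 0, 0], 0],
    [[0, 0, 0], [0, 0, 0], 1],
    [[0, 0, 0], [0, 0, 0], 1],
    [[0, 0, 0], [0, 0, 0], 1],
    [[0, 0, 0], [0, 0, 0], 1],
    [[0, 0, 0], [0, 0, 0], 1]
  ],
  "force": 60
}}

```text
time: 4.2
tool_pos: [487.6, 59.7, 33.4]
tcp_rot: [-179.8, -0.0, 176.5]
ft_force: [-0.8, 2.2, 2.0]
finger_gap: 10.1
```

>>> {"op": "play_rows", "data": {
  "deltas": [
    [[0, -0.016, 0], [0, 0, 0], 1],
    [[0, -0.016, 0], [0, 0, 0], 1],
    [[0, -0.016, -0.001], [0, 0, 0], 1],
    [[0, -0.014, -0.001], [0, 0, 0], 1],
    [[0, 0, 0], [0, 0, 0], 1],
    [[0, 0, 0], [0, 0, 0], 1]
  ]
}}

```text
time: 4.95
tool_pos: [483.7, -4.6, 33.5]
tcp_rot: [-180.0, 0.1, 176.4]
ft_force: [1.0, 4.3, -1.1]
finger_gap: 9.5
```

Run:
```python
from h import *
s=r.sense();im=eyes.snapshot("wrist")[:,:,::-1];c=cam("wrist",s);print(s["tool_pos"],s["tcp_rot"],s["ft_force"],s["finger_gap"])
print(proj(c,[[457.8,-9.7,16],[457.8,-9.7,20]]))
cv2.imwrite("pics/w3full.png",im);cv2.imwrite("pics/w3.png",cv2.resize(im[110:230,240:380],None,fx=5,fy=5,interpolation=2))
```

```text
[483.6900768   -4.57733238  33.46987359] [-1.79975584e+02  5.87733939e-02  1.76444316e+02] [ 0.96053336  4.2539136  -1.12914347] 9.533891743109791
[[307.92494271 198.42009898]
 [307.65989999 200.8505487 ]]
```

View pics/w3.png

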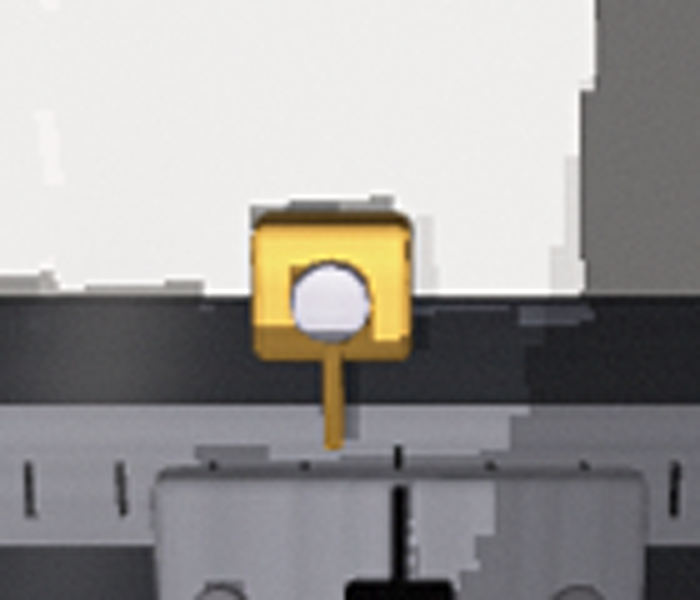

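The pointer tip is at full-image (306.8,199.8) and the reading line's top at (320.1,207).

```bash
cat >> h.py <<'E'
def err(s,tip,line,yaw=-3.6):
    c=cam("wrist",s);A=Ro.from_euler("z",yaw,degrees=True).as_matrix()
    return (A.T@(cast(c,[tip],16)[0]-cast(c,[line],20)[0]))[:2]
E
python3 - <<'E'
from h import *
s=r.sense()
for y in(-3.4,-3.8):print(err(s,[306.7,199.8],[320.1,207],y))
E
```

```text
[-2.51453296 -6.82392785]
[-2.46683207 -6.84131617]
```

>>> {"op": "play_rows", "data": {
  "deltas": [
    [[0, -0.007, 0], [0, 0, 0], 1],
    [[0, 0, 0], [0, 0, 0], 1],
    [[0, 0, 0], [0, 0, 0], 1]
  ]
}}

```text
time: 5.38
tool_pos: [483.3, -10.7, 33.5]
tcp_rot: [-180.0, 0.1, 176.5]
ft_force: [2.7, 3.3, -2.1]
finger_gap: 9.9
```

```bash
cat >> h.py <<'E'
def look(name):
    s=r.sense();im=eyes.snapshot("wrist")[:,:,::-1].copy();cv2.imwrite(f"pics/{name}.png",im);c=cam("wrist",s)
    print(s["tool_pos"].round(1) if hasattr(s["tool_pos"],"round") else s["tool_pos"],np.round(s["tcp_rot"],2),np.round(s["ft_force"],1),s["finger_gap"],s["time"])
    i=im.astype(int);m=((i[...,2]-i[...,0])>50).astype(np.uint8);m[:60]=0;m[270:]=0;m[:,:200]=0;m[:,440:]=0
    n,l,st,ce=cv2.connectedComponentsWithStats(m);k=1+np.argmax(st[1:,4]);q=l==k
    w=q.sum(1);rows=[v for v in np.where(w>0)[0] if w[v]<=7]
    bot=max(rows);tr=[v for v in rows if bot-6<=v<=bot-1]
    u0=np.mean([np.average(np.where(q[v])[0],weights=(i[v,q[v],2]-i[v,q[v],0])) for v in tr])
    g=cv2.cvtColor(im,6).astype(float);L=[]
    for v in range(bot+6,bot+24,1):
        seg=g[v,int(u0)-35:int(u0)+35];b=np.median(seg);d=np.clip(b-30-seg,0,None);
        k=np.argmax(d);lo=max(0,k-3);dd=d[lo:k+4]
        L.append((v,round(int(u0)-35+lo+(dd*np.arange(len(dd))).sum()/max(dd.sum(),1e-6),1),round(d.max())))
    print("tip",u0,bot+.5);print(L)
    return s,(u0,bot+.5),L
E
python3 - <<'E'
from h import *
look("w4")
E
```

```text
[483.3 -10.7  33.5] [-1.7999e+02  7.0000e-02  1.7652e+02] [ 2.7  3.3 -2.1] 9.890413721597668 5.375
tip 318.4406713587359 199.5
[(205, np.float64(283.0), 0), (206, np.float64(283.0), 0), (207, np.float64(319.7), 55), (208, np.float64(319.5), 105), (209, np.float64(319.5), 111), (210, np.float64(319.4), 112), (211, np.float64(319.4), 109), (212, np.float64(319.4), 109), (213, np.float64(319.5), 108), (214, np.float64(319.4), 109), (215, np.float64(319.4), 108), (216, np.float64(319.5), 112), (217, np.float64(319.5), 107), (218, np.float64(319.4), 112), (219, np.float64(319.4), 110), (220, np.float64(319.4), 110), (221, np.float64(319.4), 110), (222, np.float64(319.4), 110)]
```

Run:
```python
from h import *
print(err(r.sense(),[318.44,199.5],[319.5,207]))
```

```text
[-2.65862917 -0.54437659]
```

>>> {"op": "play_rows", "data": {
  "deltas": [
    [[0, -0.001, 0], [0, 0, 0], 1],
    [[0, 0, 0], [0, 0, 0], 1],
    [[0, 0, 0], [0, 0, 0], 1]
  ]
}}

```text
time: 5.8
tool_pos: [483.3, -11.3, 33.5]
tcp_rot: [-180.0, 0.1, 176.6]
ft_force: [2.0, 3.3, -2.5]
finger_gap: 9.7
```

Run:
```python
from h import *
s,t,L=look("w5");print(err(s,t,[np.mean([a[1] for a in L[3:8]]),207]))
```

```text
[483.3 -11.3  33.5] [-1.8000e+02  7.0000e-02  1.7656e+02] [ 2.   3.3 -2.5] 9.722868570338669 5.8
tip 319.49501452203805 199.5
[(205, np.float64(284.0), 0), (206, np.float64(284.0), 0), (207, np.float64(319.4), 58), (208, np.float64(319.4), 107), (209, np.float64(319.4), 114), (210, np.float64(319.4), 115), (211, np.float64(319.4), 108), (212, np.float64(319.4), 109), (213, np.float64(319.4), 115), (214, np.float64(319.4), 112), (215, np.float64(319.4), 110), (216, np.float64(319.4), 112), (217, np.float64(319.4), 113), (218, np.float64(319.4), 116), (219, np.float64(319.4), 110), (220, np.float64(319.4), 109), (221, np.float64(319.4), 111), (222, np.float64(319.4), 109)]
[-2.65995824  0.04274978]
```

The carriage is at the index, with an error of about 0.05 mm. I'll lighten the grip and slide along the fin.

>>> {"op": "play_rows", "data": {
  "deltas": [
    [[0, 0, 0], [0, 0, 0], 1],
    [[-0.006, 0, -0.001], [0, 0, 0], 1],
    [[-0.006, 0, -0.001], [0, 0, 0], 1],
    [[-0.006, 0, 0], [0, 0, 0], 1],
    [[0, 0, 0], [0, 0, 0], 1]
  ],
  "force": 22
}}

```text
time: 6.48
tool_pos: [483.9, -10.6, 33.0]
tcp_rot: [180.0, -2.2, 176.6]
ft_force: [14.3, 2.8, -14.0]
finger_gap: 9.9
```

Run:
```python
from h import *
s,t,L=look("w6");print(err(s,t,[np.median([a[1] for a in L if a[2]>80]),t[1]+7.5]))
```

```text
[483.9 -10.6  33. ] [179.95  -2.23 176.62] [ 14.3   2.8 -14. ] 9.894221494187468 6.475
tip 318.31063655438146 199.5
[(205, np.float64(283.0), 0), (206, np.float64(343.0), 3), (207, np.float64(319.5), 80), (208, np.float64(319.5), 114), (209, np.float64(319.5), 112), (210, np.float64(319.4), 110), (211, np.float64(319.5), 109), (212, np.float64(319.5), 114), (213, np.float64(319.5), 112), (214, np.float64(319.4), 115), (215, np.float64(319.4), 115), (216, np.float64(319.5), 113), (217, np.float64(319.5), 113), (218, np.float64(319.4), 113), (219, np.float64(319.4), 109), (220, np.float64(319.5), 114), (221, np.float64(319.4), 110), (222, np.float64(319.4), 108)]
[-2.79685989 -0.61336196]
```

The pads stick on the fin. I'll ease the fingers open a hair, still astride, then restore the tilt and the index position.

>>> {"op": "play_rows", "data": {
  "deltas": [
    [[0, 0, 0], [0, 0, 0], 0.85],
    [[0, 0, 0], [0, 0.03, 0], 0.85],
    [[0, 0, -0.002], [0, 0, 0], 0.85],
    [[0, 0, 0], [0, 0, 0], 0.85]
  ]
}}

```text
time: 7.02
tool_pos: [483.6, -10.5, 34.8]
tcp_rot: [179.9, -4.2, 176.6]
ft_force: [-1.5, 3.9, 2.3]
finger_gap: 12.9
```

Run:
```python
from h import *
s,t,L=look("w7");print(err(s,t,[np.median([a[1] for a in L if a[2]>80]),t[1]+7.5]))
```

```text
[483.6 -10.5  34.8] [179.94  -4.16 176.62] [-1.5  3.9  2.3] 12.92298799715022 7.025
tip 318.08875434499043 199.5
[(205, np.float64(283.0), 0), (206, np.float64(283.0), 0), (207, np.float64(320.9), 85), (208, np.float64(321.1), 118), (209, np.float64(321.1), 116), (210, np.float64(321.1), 117), (211, np.float64(321.1), 115), (212, np.float64(321.1), 114), (213, np.float64(321.1), 112), (214, np.float64(321.1), 115), (215, np.float64(321.1), 115), (216, np.float64(321.1), 114), (217, np.float64(321.1), 115), (218, np.float64(321.1), 115), (219, np.float64(321.1), 111), (220, np.float64(321.2), 110), (221, np.float64(321.2), 114), (222, np.float64(321.2), 111)]
[-2.96524682 -1.55453059]
```

>>> {"op": "play_rows", "data": {
  "deltas": [
    [[0, -0.001, 0], [0, -0.04, 0], 0.85],
    [[0, -0.001, 0], [0, -0.03, 0], 0.85],
    [[0, 0, 0], [0, 0, 0], 0.85],
    [[0, 0, 0], [0, 0, 0], 0.85]
  ]
}}

```text
time: 7.58
tool_pos: [484.3, -12.5, 35.3]
tcp_rot: [179.9, 0.1, 176.6]
ft_force: [0.9, 4.1, -2.7]
finger_gap: 13.0
```

Run:
```python
from h import *
s,t,L=look("w8");print(err(s,t,[np.median([a[1] for a in L if a[2]>80]),t[1]+7.5]))
```

```text
[484.3 -12.5  35.3] [1.7993e+02 9.0000e-02 1.7661e+02] [ 0.9  4.1 -2.7] 13.038451911532379 7.575
tip 321.8909042422465 196.5
[(202, np.float64(286.0), 0), (203, np.float64(286.0), 0), (204, np.float64(321.0), 78), (205, np.float64(321.2), 113), (206, np.float64(321.2), 114), (207, np.float64(321.2), 116), (208, np.float64(321.2), 110), (209, np.float64(321.2), 112), (210, np.float64(321.1), 111), (211, np.float64(321.1), 110), (212, np.float64(321.1), 107), (213, np.float64(321.1), 108), (214, np.float64(321.1), 108), (215, np.float64(321.1), 112), (216, np.float64(321.1), 109), (217, np.float64(321.1), 111), (218, np.float64(321.2), 108), (219, np.float64(321.2), 108)]
[-2.72194126  0.41826618]
```

>>> {"op": "play_rows", "data": {
  "deltas": [
    [[-0.006, 0.0004, 0], [0, 0, 0], 0.85],
    [[-0.006, 0, 0], [0, 0, 0], 0.85],
    [[-0.006, 0, 0], [0, 0, 0], 0.85],
    [[0, 0, 0], [0, 0, 0], 0.85]
  ]
}}

```text
time: 8.12
tool_pos: [502.4, -13.2, 34.7]
tcp_rot: [179.9, -0.2, 176.6]
ft_force: [-0.4, 3.5, 1.2]
finger_gap: 13.0
```

Run:
```python
from h import *
s,t,L=look("w9");print(err(s,t,[np.median([a[1] for a in L if a[2]>80]),t[1]+7.5]))
```

```text
[502.4 -13.2  34.7] [ 1.7993e+02 -1.7000e-01  1.7663e+02] [-0.4  3.5  1.2] 13.031196928602588 8.125
tip 321.0357632174161 161.5
[(167, np.float64(286.0), 0), (168, np.float64(321.2), 38), (169, np.float64(321.3), 151), (170, np.float64(321.4), 185), (171, np.float64(321.6), 187), (172, np.float64(321.7), 189), (173, np.float64(321.7), 190), (174, np.float64(321.7), 187), (175, np.float64(321.6), 190), (176, np.float64(321.7), 191), (177, np.float64(321.6), 192), (178, np.float64(321.6), 175), (179, np.float64(321.6), 176), (180, np.float64(321.4), 139), (181, np.float64(321.4), 114), (182, np.float64(321.4), 114), (183, np.float64(321.4), 115), (184, np.float64(321.4), 114)]
[-2.92387998 -0.26573571]
```

Sliding works now. The index error is -0.27 mm. I'll correct it and push on.

>>> {"op": "play_rows", "data": {
  "deltas": [
    [[-0.005, -0.0004, 0], [0, 0, 0], 0.85],
    [[-0.005, 0, -0.001], [0, 0, 0], 0.85],
    [[-0.005, 0, 0], [0, 0, 0], 0.85],
    [[0, 0, 0], [0, 0, 0], 0.85]
  ]
}}

```text
time: 8.68
tool_pos: [516.2, -14.2, 34.6]
tcp_rot: [179.9, -0.4, 176.6]
ft_force: [1.0, 3.9, -0.1]
finger_gap: 13.0
```

Run:
```python
from h import *
s,t,L=look("w10");print(err(s,t,[np.median([a[1] for a in L if a[2]>80]),t[1]+7.5]))
```

```text
[516.2 -14.2  34.6] [179.92  -0.43 176.64] [ 1.   3.9 -0.1] 12.981564105555023 8.675
tip 321.46723199518465 133.5
[(139, np.float64(286.0), 0), (140, np.float64(321.9), 90), (141, np.float64(321.7), 167), (142, np.float64(321.7), 186), (143, np.float64(321.7), 184), (144, np.float64(321.7), 183), (145, np.float64(321.7), 186), (146, np.float64(321.7), 183), (147, np.float64(321.7), 184), (148, np.float64(321.7), 186), (149, np.float64(321.8), 184), (150, np.float64(321.9), 183), (151, np.float64(321.8), 185), (152, np.float64(321.8), 187), (153, np.float64(321.9), 184), (154, np.float64(321.8), 185), (155, np.float64(321.9), 187), (156, np.float64(321.4), 188)]
[-3.10089542 -0.09855196]
```

>>> {"op": "play_rows", "data": {
  "deltas": [
    [[-0.005, 0, -0.001], [0, 0, 0], 0.85],
    [[-0.005, 0, 0], [0, 0, 0], 0.85],
    [[-0.005, 0, 0], [0, 0, 0], 0.85],
    [[0, 0, 0], [0, 0, 0], 0.85]
  ]
}}

```text
time: 9.22
tool_pos: [529.0, -14.9, 34.6]
tcp_rot: [179.9, -0.8, 176.7]
ft_force: [-1.0, 2.9, 1.9]
finger_gap: 12.8
```

Run:
```python
from h import *
s,t,L=look("w11");print(err(s,t,[np.median([a[1] for a in L if a[2]>80]),t[1]+7.5]))
im=eyes.snapshot("scene")[:,:,::-1];p=proj(cam("scene"),[[535,-16,40]])[0].astype(int);print(p)
a=cv2.resize(im[p[1]-45:p[1]+45,p[0]-60:p[0]+60],None,fx=6,fy=6,interpolation=2)
cv2.imwrite("pics/s2.png",a)
```

```text
[529.  -14.9  34.6] [179.92  -0.76 176.65] [-1.   2.9  1.9] 12.801296992853489 9.225
tip 321.3539801307293 106.5
[(112, np.float64(322.2), 64), (113, np.float64(322.0), 155), (114, np.float64(322.0), 182), (115, np.float64(322.0), 183), (116, np.float64(322.0), 185), (117, np.float64(322.0), 182), (118, np.float64(322.0), 183), (119, np.float64(321.9), 183), (120, np.float64(321.9), 182), (121, np.float64(322.0), 182), (122, np.float64(322.0), 184), (123, np.float64(322.0), 186), (124, np.float64(322.0), 183), (125, np.float64(322.0), 185), (126, np.float64(322.0), 183), (127, np.float64(322.0), 184), (128, np.float64(322.0), 185), (129, np.float64(322.0), 182)]
[-3.28325898 -0.29138544]
[370 208]
```

View pics/s2.png

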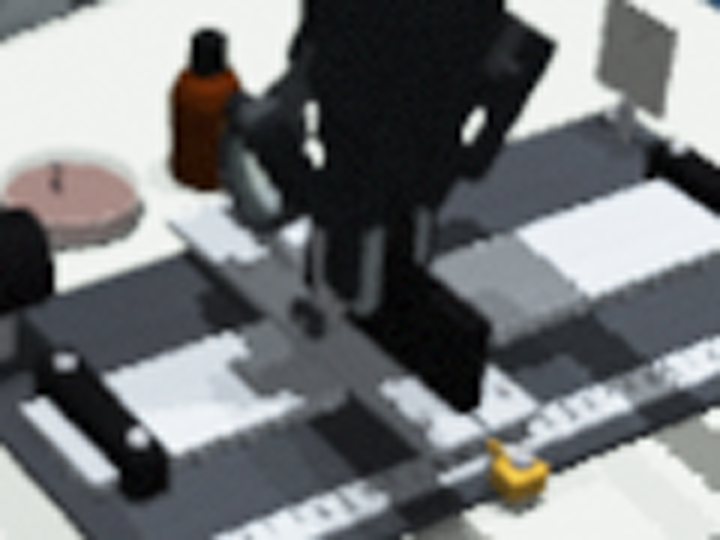

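The scene crop shows the fingers astride the fin, the line near the clip, and the bottles and dish untouched. The lever itself is hidden behind the gripper. I'll continue to its stop.

>>> {"op": "play_rows", "data": {
  "deltas": [
    [[-0.004, -0.0004, -0.001], [0, -0.01, 0], 0.85],
    [[-0.004, 0, 0], [0, -0.004, 0], 0.85],
    [[0, 0, 0], [0, 0, 0], 0.85]
  ]
}}

```text
time: 9.7
tool_pos: [533.1, -15.2, 34.1]
tcp_rot: [179.9, -0.4, 176.7]
ft_force: [-1.4, 3.9, 2.4]
finger_gap: 12.9
```

Run:
```python
from h import *
s,t,L=look("w12");print(err(s,t,[np.median([a[1] for a in L if a[2]>80]),t[1]+7.5]))
print(np.round(s["wrist_torque"],2))
```

```text
[533.1 -15.2  34.1] [179.89  -0.39 176.66] [-1.4  3.9  2.4] 12.895507176145191 9.7
tip 321.51338357895656 97.5
[(103, np.float64(322.0), 108), (104, np.float64(322.0), 168), (105, np.float64(322.0), 182), (106, np.float64(322.0), 180), (107, np.float64(322.0), 181), (108, np.float64(322.1), 182), (109, np.float64(322.1), 183), (110, np.float64(322.1), 183), (111, np.float64(322.1), 181), (112, np.float64(322.1), 182), (113, np.float64(322.1), 181), (114, np.float64(322.1), 184), (115, np.float64(322.1), 183), (116, np.float64(322.1), 183), (117, np.float64(322.1), 186), (118, np.float64(322.1), 183), (119, np.float64(322.1), 185), (120, np.float64(321.7), 185)]
[-3.28780744 -0.25728702]
[ 0.5   0.06 -0.12]
```

>>> {"op": "play_rows", "data": {
  "deltas": [
    [[-0.005, -0.0004, -0.001], [0, -0.006, 0], 0.85],
    [[-0.005, 0, 0], [0, -0.004, 0], 0.85],
    [[-0.005, 0, 0], [0, 0, 0], 0.85]
  ]
}}

```text
time: 10.12
tool_pos: [537.1, -15.3, 33.0]
tcp_rot: [179.9, -1.2, 176.7]
ft_force: [-32.1, 5.8, 30.5]
finger_gap: 12.8
```

>>> {"op": "play_rows", "data": {
  "deltas": [
    [[-0.006, 0, 0], [0, 0, 0], 0.85],
    [[-0.006, 0, 0], [0, 0, 0], 0.85]
  ]
}}

```text
time: 10.38
tool_pos: [537.4, -14.9, 32.9]
tcp_rot: [179.8, -2.8, 176.7]
ft_force: [-37.3, 5.2, 36.2]
finger_gap: 12.9
```

Run:
```python
from h import *
s,t,L=look("w13");print(err(s,t,[np.median([a[1] for a in L if a[2]>80]),t[1]+7.5]))
print(np.round(s["wrist_torque"],2))
```

```text
[537.4 -14.9  32.9] [179.84  -2.76 176.73] [-37.3   5.2  36.2] 12.922140127309797 10.375
tip 320.70828993564857 89.5
[(95, np.float64(321.4), 144), (96, np.float64(321.4), 165), (97, np.float64(321.3), 172), (98, np.float64(321.4), 173), (99, np.float64(321.5), 172), (100, np.float64(321.6), 171), (101, np.float64(321.6), 172), (102, np.float64(321.7), 173), (103, np.float64(321.7), 174), (104, np.float64(321.7), 175), (105, np.float64(321.7), 174), (106, np.float64(321.7), 175), (107, np.float64(321.7), 176), (108, np.float64(321.7), 175), (109, np.float64(321.7), 176), (110, np.float64(321.7), 177), (111, np.float64(321.7), 175), (112, np.float64(321.7), 175)]
[-3.5416538  -0.45398108]
[ 0.82  6.34 -0.2 ]
```

View pics/w13.png

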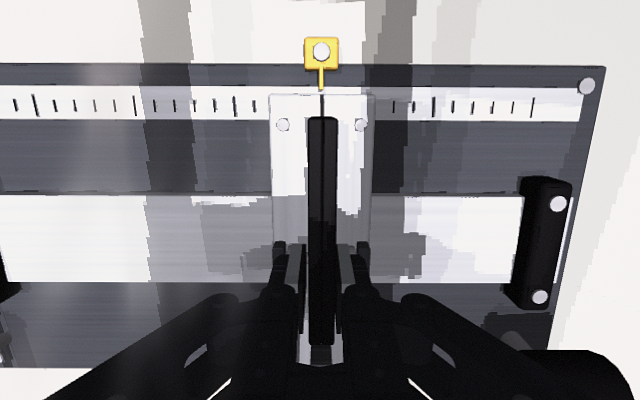

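The reaction of -37 N in x and +36 N in z matches the normal of a lever leaning 40° away, so it is at its stop. The pointer is at (321,89) and the line at (321.5,96). I'll ease off, level the tool and regrip.

>>> {"op": "play_rows", "data": {
  "deltas": [
    [[0.002, 0, 0], [0, -0.03, 0], 0.85],
    [[0.001, 0, -0.001], [0, -0.015, 0], 0.85],
    [[0, 0, 0], [0, 0, 0], 0.85],
    [[0, 0, 0], [0, 0, 0], 1],
    [[0, 0, 0], [0, 0, 0], 1],
    [[0, 0, 0], [0, 0, 0], 1]
  ],
  "force": 70
}}

```text
time: 11.18
tool_pos: [534.6, -14.7, 35.7]
tcp_rot: [179.8, -0.2, 176.7]
ft_force: [-2.8, 3.5, 3.2]
finger_gap: 9.1
```

Run:
```python
from h import *
s,t,L=look("w14");print(err(s,t,[np.median([a[1] for a in L if a[2]>80]),t[1]+7.5]))
```

```text
[534.6 -14.7  35.7] [179.83  -0.19 176.72] [-2.8  3.5  3.2] 9.089498266218522 11.175
tip 320.5186251608348 93.5
[(99, np.float64(320.6), 66), (100, np.float64(320.2), 155), (101, np.float64(320.1), 180), (102, np.float64(320.2), 178), (103, np.float64(319.8), 179), (104, np.float64(319.7), 182), (105, np.float64(319.7), 182), (106, np.float64(319.8), 182), (107, np.float64(319.7), 184), (108, np.float64(319.8), 180), (109, np.float64(319.8), 184), (110, np.float64(319.7), 185), (111, np.float64(319.8), 184), (112, np.float64(319.8), 183), (113, np.float64(319.8), 186), (114, np.float64(319.8), 186), (115, np.float64(319.7), 185), (116, np.float64(319.8), 182)]
[-3.32627128  0.33644627]
```

>>> {"op": "play_rows", "data": {
  "deltas": [
    [[0, 0.0002, 0], [0, 0, 0], 1],
    [[0, 0, 0], [0, 0, 0], 1],
    [[0, 0, 0], [0, 0, 0], 1]
  ]
}}

```text
time: 11.6
tool_pos: [534.6, -14.5, 35.7]
tcp_rot: [179.8, -0.3, 176.7]
ft_force: [-2.6, 4.0, 3.8]
finger_gap: 9.6
```

Run:
```python
from h import *
s,t,L=look("w15");print(err(s,t,[np.median([a[1] for a in L if a[2]>80]),t[1]+7.5]))
im=cv2.imread("pics/w15.png")
a=cv2.resize(im[70:130,270:370],None,fx=5,fy=5,interpolation=2);b=cv2.resize(im[210:370,240:400],None,fx=1.875,fy=1.875,interpolation=2)
cv2.imwrite("pics/c15.png",np.hstack([a,b]))
```

```text
[534.6 -14.5  35.7] [179.83  -0.25 176.71] [-2.6  4.   3.8] 9.571413556734328 11.6
tip 320.10579516059244 93.5
[(99, np.float64(320.3), 50), (100, np.float64(320.1), 152), (101, np.float64(320.1), 176), (102, np.float64(320.1), 180), (103, np.float64(320.1), 181), (104, np.float64(320.1), 180), (105, np.float64(320.1), 183), (106, np.float64(320.1), 185), (107, np.float64(320.1), 183), (108, np.float64(319.8), 183), (109, np.float64(319.8), 183), (110, np.float64(319.8), 183), (111, np.float64(319.8), 183), (112, np.float64(319.8), 182), (113, np.float64(319.8), 183), (114, np.float64(319.8), 185), (115, np.float64(319.8), 182), (116, np.float64(319.8), 184)]
[-3.33117498  0.14260918]
```

View pics/c15.png

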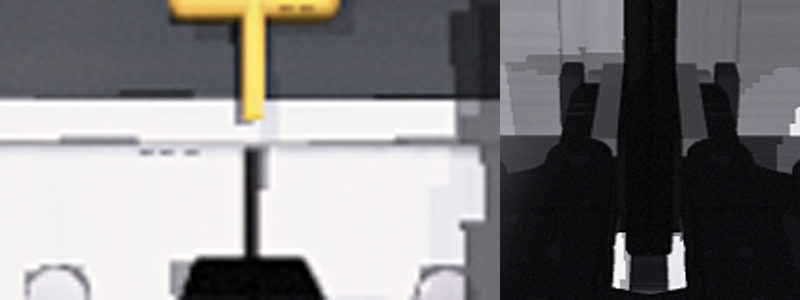

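The pointer (crop u≈252) and the reading line (crop u≈251) are aligned, and the fin is gripped. Handing in.

```bash
python3 -c "
from bench import r
print(r.hand_in(), r.sense()['finger_gap'])"
```

```text
the job is handed in; nothing more can be done
the job is handed in; nothing more can be done
```

The carriage is at the index, the lever is closed, and the gripper is still holding the fin at 70 N; I handed the job in at about 11.6 s. I gripped the fin, slid the carriage about 71 mm to the index, moved along the fin to push the lever to its stop, then regripped and trimmed.

**Last checks:**
- **Index:** the reading line is about 0.1 mm from the clip's pointer in the wrist camera.
- **Grip:** the finger opening reads 9.6 mm. The fin is nominally 11 mm thick, so the reading runs low, as it did on every grip.
- **Lever:** the gripper hid it at the end, so I judged it closed from the push, not by seeing it. Travel stopped dead with about -37 N in x and +36 N in z, the direction expected from a lever leaning 40° away. The gripper was by then slightly past where the task said closure would be.

**What did not go as planned:**
- **First slide along the fin:** it stuck, even at a 22 N grip, and tilted the tool a few degrees. I eased the fingers to about 13 mm, still either side of the fin, and re-set the carriage at the index before touching the lever.
- **During the push:** the carriage stayed within about 0.5 mm of the index.
- **Peak force:** the total at the stop was about 52 N, briefly and on the fingers. That is over 40 N, but that limit names the arm and gripper body; the wrist limit is 120 N.

The bottles and dish were not touched: none of the moves went near them, and they looked undisturbed in the scene view taken just before the lever reached its stop.

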